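# Go/no-go check of a reamed bush bore

## Robot

A 6-joint arm with a two-finger parallel gripper is mounted at the origin on the work surface. World frame = base frame: x ahead of the robot, y to its left, z up, the work surface at z = 0. Lengths are in m, angles in rad, forces in N, time in s.
With the tool pointing down it reaches from about 0.3 to 0.775 m from the base axis. Payload 14.6 kg.
Tool frame: the origin (TCP) lies on the centre line of the jaws, within the pads' length; the fingertips stand 11 mm ahead of it and the grasp point (between the pads) lies 8 mm behind it; y points along the fingers, x is the direction in which the jaws open and shut, and the axes are right-handed (so a half turn about y gives the same grasp; the last joint's range is limited). The gripper opens to 94 mm and grips with 3 to 60 N. Pads are 16 mm wide; open, the fingers measure 119 mm over their backs; the gripper's body (75 mm by 177 mm) begins 78 mm behind the grasp point.
Start: joints at [1.214, 0.3, 1.521, -0, 1.321, -0.067], TCP at [0.157, 0.527, 0.216] pointing down, gripper open.
Joint ranges: [-3.03, 3.03], [-0.79, 2.21], [0.23, 2.52], [-1.04, 4.18], [0, 3.07], [-2.55, 2.55]. Speed limits (rad/s): [2.22, 2.22, 2.57, 3.14, 3.14, 3.14].

## Interface

Orientations are given as [roll, pitch, yaw] about the fixed x, y, z axes, in that order (R = Rz(yaw) Ry(pitch) Rx(roll)).
In Python, from station import ctrl, imaging gives the robot as it stands. The module is installed in compiled form; this text tells all that it offers.
- The arm moves only by the tool apply_moves, never from a script. Its argument "deltas" is a list of rows, each an object with "dp": the shift along the tool's x, y, z in m, a list of three; "roll": the turn about the tool's y in rad; "grip": the closure, from -1 (fully open) to 1 (shut). In form: [{"dp": [tx, ty, tz], "roll": roll, "grip": grip}, ...]. A call has 1 to 10 rows; each row shifts and turns the commanded pose from where the row before left it, along the tool's axes as they then stand; what a row does not reach is not made up. A row lasts 1/8 s, in which the tool goes at most 62.5 mm and 10.7 degrees, less where a joint would pass 70% of its speed; a pose out of reach is approached as far as the arm can. A call with a gripper value outside its range is refused whole. The fingers move at their own pace and stop on an object; "newtons" is the grip in N (left out, the last holds). Time passes only in rows, so rows that do not move let the fingers close. It gives the time, the measured TCP pose, the force and the opening at its end, in the units of the state.
- ctrl.get_obs(): the state, without advancing time (a new reading comes with each control period).
- imaging.camera(name): name is "side" or "top"; returns the picture (400x640x3 uint8, blue, green, red); there is no depth.
- imaging.camera_info(name): a dict with "K" (3x3 intrinsics, pixels), "world_from_camera" (4x4, takes a point from camera to world coordinates). Camera axes: x right, y down, z forward; pixel columns grow to the right and rows downward; lengths in m; the calibration is good to about 2 mm. A picture is of the moment at which its call begins. camera_info takes no time and is no camera call.
- ctrl.hand_in(): hands the job in, once; it reports no verdict.
The state is a dict: "time_s": time; "qpos": joint angles; "joint_vel": joint speeds; "tau": joint torques, N m; "ee_pos": TCP position; "eef_rot": TCP orientation; "force": force on the tool from outside, world axes, zero at the start; "moment": the same for the moment, N m; "grip_width": finger opening in m.
Only numpy, scipy, OpenCV 4.12 (cv2) and the standard library are available. Lean on these libraries where they do the work, as an engineer would, in place of code of your own. Each camera call takes 0.05 s, during which the arm holds its last target. There are 200 camera calls.

## Task

Check the bore of the bush block in the gauging fixture with the double-ended plug gauge: ease the long go end in until its collar is fully home and hold it there against the block with a steady push of about 10 N for a second, draw it out, then press the short no-go end squarely into the mouth of the same bore, again with about 10 N for a second, to confirm that it is refused. Lay the gauge back in its V-rest, let go of it, and leave the other things where they are. Never push the gauge against the fixture or block with more than 25 N.

Things in the scene. Friction and masses are not known exactly. Their poses are not given: they have to be found in the camera images.
- gauge: Double-ended steel plug gauge, 142 mm long, 0.15 to 0.31 kg, lying in the V-rest at the start. Origin on its axis at the middle of the handle; its y axis runs along the gauge towards the go end, and lies level in the rest. Handle: round, 18 mm in diameter, y = -42 to 42 mm, with a collar of 32 mm diameter, 5 mm thick, at each end, beyond which stand the go and no-go ends.
- go_tip (a point): Centre of the go end's tip, on the gauge at y = 79 mm. The go end is 20 mm in diameter and 32 mm long; its last 6 mm taper to 17 mm at the tip.
- go_shoulder (a point): Centre of the collar face from which the go end stands out, on the gauge at y = 47 mm. It meets the block when the go end is fully home.
- nogo_tip (a point): Centre of the no-go end's tip, on the gauge at y = -63 mm. The no-go end is shorter and thicker than the go end: 25 mm in diameter and 16 mm long; its last 6 mm taper to 17 mm at the tip, so it enters the bore's mouth by about 3 to 5 mm before it is refused.
- fixture: Gauging fixture bolted to the bench: steel base 130 x 90 x 12 mm (x, y, z), two end cheeks at x = -61 to -49 and 49 to 61 mm, 50 mm along y, up to z = 52 mm, and between them, on guide rods along x, an aluminium bush block 60 mm (x) by 34 mm (y), z = 24 to 94 mm, with a through bore. Origin at the centre of the base's underside, on the bench.
- bore_mid (a point): Point of the fixture 70 mm above its origin; axes as the fixture. The block's 21.5 mm bore is level, along y, at this height, its mouths at y = -17 (1 mm chamfer) and +17 mm; either mouth may be used. The block floats up to 12 mm to either side of this point along x: THAT OFFSET IS NOT MEASURED, find it by feel or eye. It slides in x at about 3 N and stays where left; rigid in y, z.
- rest: Wooden V-rest fixed to the bench: base 90 x 100 x 10 mm, two V-posts 8 mm thick at y = -33 and +33 mm, up to z = 53 mm, that carry the handle between the collars (about 5 mm of play along y). Origin at the centre of the base's underside, on the bench; the gauge lies along the rest's y axis, either way round, with its axis 50 mm above the origin.
- bush_a: Bystander: loose spare bronze bush, 31 mm in diameter, 22 mm high, standing; origin at the centre of its underside.
- bush_b: Bystander: another such bush.
- bush_c: Bystander: another such bush.
- wrench: Bystander: steel wrench lying on the far part of the bench.
- screwdriver: Bystander: screwdriver lying on the far part of the bench.
- hammer: Bystander: hammer lying to the robot's right.
- oil_can: Bystander: grey can, 52 mm in diameter, 100 mm high, standing far to the left; origin at the centre of its underside.
Things that resemble listed ones, but are neither listed nor needed, are in the scene too. What is meant by the gauge is not purple or yellow, and is the smaller of those in its own colour.

How it is judged:
On the way, in this order (a step that is already met when the one before it is completed fails the run):
1. the go end is fully in the bore, its collar within 2 mm of the block's face and pressed with more than 4 N (y of go_shoulder in the frame of fixture between -0.019 and 0.019 m and x of go_shoulder in the frame of fixture between -0.016 and 0.016 m and z of go_shoulder in the frame of fixture between 0.066 and 0.074 m and contact force between gauge and fixture above 4 N), for 0.3 s.
2. the no-go end stands in the bore's mouth, at least 1.5 mm past the face, pressed with more than 4 N (y of nogo_tip in the frame of fixture between -0.0155 and 0.0155 m and x of nogo_tip in the frame of fixture between -0.016 and 0.016 m and z of nogo_tip in the frame of fixture between 0.064 and 0.076 m and contact force between gauge and fixture above 4 N), for 0.3 s.
At the end, for the whole second after the job is handed in: The gauge lies at rest in both V's of its rest, released: its middle within 4 mm across, 9 mm along and -4/+3 mm in height of its seat, its axis within 0.06 rad of the rest's, either way round (x of gauge in the frame of rest between -0.004 and 0.004 m and y of gauge in the frame of rest between -0.009 and 0.009 m and z of gauge in the frame of rest between 0.046 and 0.053 m and angle between the y axis of gauge and the y axis of rest, either way round below 0.06 rad and linear speed of gauge below 0.01 m/s); the robot touches nothing.
It fails at once if the gauge pushes the fixture or block with more than 25 N (contact force between gauge and fixture above 25 N).
It fails at once if a bystander is shifted by more than 30 mm (distance of any of bush_a, bush_b, bush_c, wrench, screwdriver, hammer, oil_can from where it was at the start of the episode above 0.03 m).
It also fails if it takes over 72 s, if anything falls off the work surface, if the arm or the gripper's body presses on something with over 40 N, if the wrist force passes 120 N, or if a joint passes its speed limit or range.

## Working session

There is one attempt and no reset: what is moved stays moved. The work goes in short steps, Python scripts to look and compute and a tool call to move; the robot and the scene stay as the last step left them, time stands still between calls to the robot, and variables do not carry over. Pictures are saved under pics/ and viewed, about 8 in all and at most 12, crops included, and the job is handed in when it is done.

Besides the shell and the picture viewer there is one more tool, called after "Call:" as name(argument=value, ...) on one line, values as JSON. apply_moves: Moves the arm, as the interface text tells. Its arguments: {"type":"object","properties":{"deltas":{"type":"array"},"newtons":{"type":"number"}},"required":["deltas"]}

```bash
mkdir -p pics
python3 - <<'E'
from station import ctrl, imaging
import cv2,numpy as np
o=ctrl.get_obs();print({k:np.round(v,3) for k,v in o.items()})
for n in("top","side"):
    im=imaging.camera(n);cv2.imwrite(f"pics/{n}0.png",im)
    i=imaging.camera_info(n);print(n,np.round(i["K"],1).tolist(),np.round(i["world_from_camera"],3).tolist())
E
```

```text
{'time_s': np.float64(0.0), 'qpos': array([ 1.214,  0.3  ,  1.522,  0.   ,  1.321, -0.067]), 'joint_vel': array([ 0.   ,  0.001, -0.001, -0.001, -0.001, -0.   ]), 'tau': array([-2.0000e-03, -5.3181e+01, -3.5273e+01,  7.1000e-02,  2.4000e-02,
       -0.0000e+00]), 'ee_pos': array([0.157, 0.527, 0.216]), 'eef_rot': array([-1.571e+00,  1.000e-03,  1.281e+00]), 'force': array([-0.307, -0.072,  0.533]), 'moment': array([-0.014, -0.003, -0.022]), 'grip_width': np.float64(0.094)}
top [[371.9, 0.0, 326.3], [0.0, 371.9, 190.1], [0.0, 0.0, 1.0]] [[-0.014, -0.988, 0.152, 0.365], [-1.0, 0.014, -0.004, -0.0], [0.002, -0.152, -0.988, 1.102], [0.0, 0.0, 0.0, 1.0]]
side [[400.7, 0.0, 320.9], [0.0, 400.7, 193.3], [0.0, 0.0, 1.0]] [[0.991, -0.102, 0.082, 0.438], [-0.13, -0.785, 0.606, -0.674], [0.003, -0.611, -0.791, 0.943], [0.0, 0.0, 0.0, 1.0]]
```

View pics/top0.png

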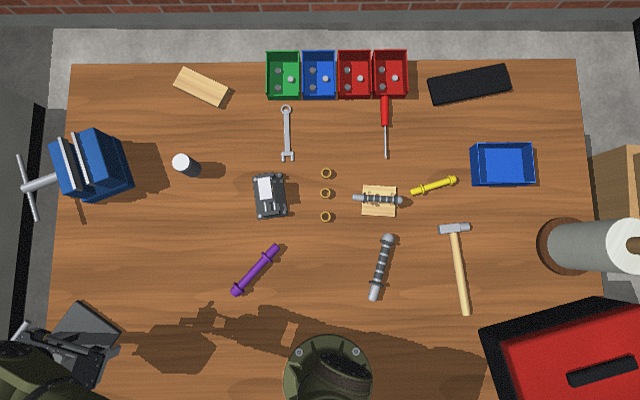

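View pics/side0.png

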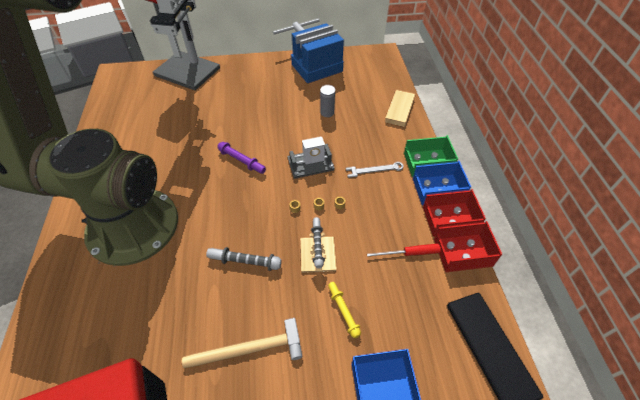

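The top view shows the fixture at about (268,195) with a light block. Gauge candidates:
- Grey, in the V-rest, at (378,199).
- Larger grey, on the bench, at (382,265).
- Purple, at (256,270).
- Yellow, at (433,186).

The grey one in the rest fits: it is the smaller grey one and lies in the V-rest. I'll confirm this in an enlarged crop.

Run:
```python
import cv2,numpy as np
t=cv2.imread("pics/top0.png");s=cv2.imread("pics/side0.png")
f=lambda a,k:cv2.resize(a,None,fx=k,fy=k,interpolation=cv2.INTER_CUBIC)
a=f(t[165:225,245:410],4.8);b=f(s[130:280,280:380],2.2)
c=f(t[225:310,360:410],3.88)
b=cv2.resize(b,(220,330));c=cv2.resize(c,(194,330))
cv=np.zeros((a.shape[0]+300,792,3),np.uint8)
cv[:a.shape[0]]=a[:,:792]
b=f(s[210:280,290:345],4.2)[:300];d=f(s[130:180,280:340],5)[:250];
cv[a.shape[0]:a.shape[0]+b.shape[0],:b.shape[1]]=b
cv[a.shape[0]:a.shape[0]+d.shape[0],240:240+d.shape[1]]=d
e=f(t[225:310,360:410],3.5)[:300];cv[a.shape[0]:a.shape[0]+e.shape[0],560:560+e.shape[1]]=e
cv2.imwrite("pics/crop1.png",cv)
```

```text
(no output)
```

View pics/crop1.png

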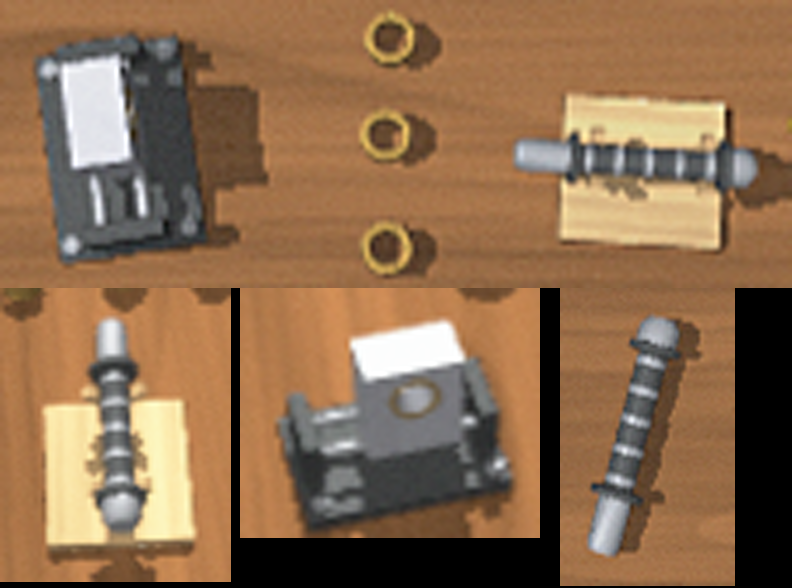

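The crop confirms the gauge: it lies in the rest with its long go end to the left (+y, about crop (540,155)) and its no-go end to the right. It is shorter than the loose grey one. The block is shifted towards +x in the fixture.

```bash
cat > h.py <<'E'
from station import ctrl, imaging
import cv2,numpy as np
def ray(n,uv,z):
    i=imaging.camera_info(n);T=np.array(i["world_from_camera"])
    uv=np.atleast_2d(np.array(uv,float))
    d=(T[:3,:3]@np.linalg.inv(i["K"])@np.c_[uv,np.ones(len(uv))].T).T
    return T[:3,3]+d*((z-T[2,3])/d[:,2])[:,None]
def big(m,off):
    c=max(cv2.findContours(m.astype(np.uint8),cv2.RETR_EXTERNAL,cv2.CHAIN_APPROX_NONE)[0],key=cv2.contourArea)
    return c[:,0].astype(float)+off
def rect(n,c,z):
    p=ray(n,c,z)[:,:2];(cx,cy),s,a=cv2.minAreaRect((p*1000).astype(np.float32))
    return np.round([cx,cy,*s,a],1)
E
python3 - <<'E'
from h import *
for n,fb,gb in(("top",(165,225,245,295),(180,222,345,415)),("side",(130,180,280,340),(212,275,295,345))):
    im=cv2.imread(f"pics/{n}0.png");hsv=cv2.cvtColor(im,cv2.COLOR_BGR2HSV)
    y0,y1,x0,x1=fb;h=hsv[y0:y1,x0:x1]
    print(n,"block",rect(n,big((h[...,2]>215)&(h[...,1]<40),(x0,y0)),.094))
    y0,y1,x0,x1=fb
    print(n,"fixt all",rect(n,big(h[...,1]<70,(x0,y0)),.0))
    y0,y1,x0,x1=gb;h=hsv[y0:y1,x0:x1]
    c=big(h[...,1]<70,(x0,y0));print(n,"gauge",rect(n,c,.05),c.min(0),c.max(0))
    m=(h[...,1]<70);q=np.argwhere(m)[:,::-1]+[x0,y0];p=ray(n,q,.05)[:,:2]
    l=cv2.fitLine(p.astype(np.float32),cv2.DIST_HUBER,0,.001,.001).ravel();print("line",l, "ymin/max",p[:,1].min(),p[:,1].max())
E
```

```text
top block [528.  165.1  58.3  32.5   8.5]
top fixt all [522.8 165.6 136.6  90.5   8.2]
top gauge [ 500.9 -149.   142.9   28.8   87.3] [352. 193.] [402. 204.]
line [ 0.06787961  0.99769354  0.50173336 -0.14967728] ymin/max -0.22048851443587025 -0.07767903723535209
side block [528.  169.5  60.8  33.8   8.5]
side fixt all [518.7 203.1 138.8 154.8   8. ]
side gauge [ 502.3 -143.5  149.5   27.8   84.9] [312. 217.] [324. 267.]
line [ 0.02620548  0.99965656  0.50390124 -0.17674157] ymin/max -0.2236927815260759 -0.06870134309789888
```

Call:
apply_moves(deltas=[{"dp":[0,0,0],"roll":0.168,"grip":-1},{"dp":[0,0,0],"roll":0.168,"grip":-1},{"dp":[0,0,0],"roll":0.168,"grip":-1},{"dp":[0,0,0],"roll":0.168,"grip":-1},{"dp":[0,0,0],"roll":0.168,"grip":-1},{"dp":[0,0,0],"roll":0.168,"grip":-1},{"dp":[0,0,0],"roll":0.168,"grip":-1},{"dp":[0,0,0],"roll":0.165,"grip":-1}])

```text
time_s: 1.1
ee_pos: [0.1571, 0.5269, 0.2161]
eef_rot: [-1.571, 0.0, -0.065]
force: [0.6, 0.3, -0.6]
grip_width: 0.0938
```

Call:
apply_moves(deltas=[{"dp":[0.0274,0,-0.0473],"roll":0,"grip":-1},{"dp":[0.0274,0,-0.0473],"roll":0,"grip":-1},{"dp":[0.0274,0,-0.0473],"roll":0,"grip":-1},{"dp":[0.0274,0,-0.0473],"roll":0,"grip":-1},{"dp":[0.0274,0,-0.0473],"roll":0,"grip":-1},{"dp":[0.0274,0,-0.0473],"roll":0,"grip":-1},{"dp":[0.0274,0,-0.0473],"roll":0,"grip":-1},{"dp":[0.0274,0,-0.0473],"roll":0,"grip":-1},{"dp":[0.0274,0,-0.0473],"roll":0,"grip":-1},{"dp":[0.0274,0,-0.0473],"roll":0,"grip":-1}])

```text
time_s: 2.35
ee_pos: [0.4027, 0.0367, 0.2165]
eef_rot: [-1.571, -0.0, -0.06]
force: [1.1, 0.6, 0.7]
grip_width: 0.0941
```

Call:
apply_moves(deltas=[{"dp":[0.0274,0,-0.0473],"roll":0,"grip":-1},{"dp":[0.0274,0,-0.0473],"roll":0,"grip":-1},{"dp":[0.0274,0,-0.0473],"roll":0,"grip":-1},{"dp":[0.0274,0,-0.0473],"roll":0,"grip":-1},{"dp":[0,0.03,0],"roll":0,"grip":-1},{"dp":[0,0.03,0],"roll":0,"grip":-1},{"dp":[0,0.02,0],"roll":0,"grip":-1},{"dp":[0,0,0],"roll":0,"grip":-1}])

```text
time_s: 3.35
ee_pos: [0.4997, -0.1567, 0.1352]
eef_rot: [-1.57, 0.003, -0.06]
force: [0.4, -0.4, -0.3]
grip_width: 0.0939
```

Run:
```python
from h import *
for n in("top","side"): cv2.imwrite(f"pics/{n}1.png",imaging.camera(n))
o=ctrl.get_obs();print(o["ee_pos"],o["eef_rot"],o["qpos"])
a=cv2.imread("pics/top1.png")[140:260,310:450];b=cv2.imread("pics/side1.png")[170:290,260:400]
cv2.imwrite("pics/crop2.png",cv2.resize(np.vstack([a,b]),None,fx=2.5,fy=2.5,interpolation=cv2.INTER_CUBIC))
```

```text
[ 0.50060082 -0.15700735  0.13710697] [-1.57093073e+00 -4.46052505e-04 -5.99566475e-02] [-3.73744146e-01  3.24293191e-01  1.68375632e+00  1.08606999e-05
  1.13307738e+00 -3.13792070e-01]
```

View pics/crop2.png

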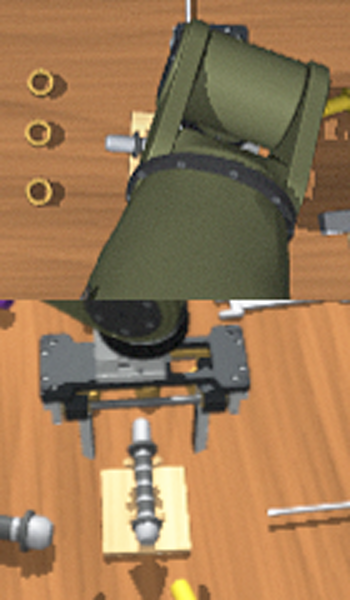

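The side view shows the gripper open over the gauge, with the fingers to either side at about crop (88,435) and (200,430), and the gauge centred between them at x≈145. I'll descend and grip.

Call:
apply_moves(deltas=[{"dp":[0,0.03,0],"roll":0,"grip":-1},{"dp":[0,0.03,0],"roll":0,"grip":-1},{"dp":[0,0.02,0],"roll":0,"grip":-1},{"dp":[0,0.015,0],"roll":0,"grip":-1},{"dp":[0,0,0],"roll":0,"grip":-1},{"dp":[0,0,0],"roll":0,"grip":0.3},{"dp":[0,0,0],"roll":0,"grip":0.3},{"dp":[0,0,0],"roll":0,"grip":0.3}], newtons=10)

```text
time_s: 4.45
ee_pos: [0.5006, -0.157, 0.0419]
eef_rot: [-1.571, -0.001, -0.06]
force: [0.0, -0.3, 0.1]
grip_width: 0.0674
```

Call:
apply_moves(deltas=[{"dp":[0,0,0],"roll":0,"grip":1},{"dp":[0,0,0],"roll":0,"grip":1},{"dp":[0,0,0],"roll":0,"grip":1},{"dp":[0,0,0],"roll":0,"grip":1}], newtons=10)

```text
time_s: 4.95
ee_pos: [0.5004, -0.1569, 0.0414]
eef_rot: [-1.571, 0.0, -0.06]
force: [0.3, 0.6, -0.5]
grip_width: 0.0272
```

Call:
apply_moves(deltas=[{"dp":[0,0,0],"roll":0,"grip":1},{"dp":[0,0,0],"roll":0,"grip":1},{"dp":[0,0,0],"roll":0,"grip":1},{"dp":[0,0,0],"roll":0,"grip":1}], newtons=10)

```text
time_s: 5.45
ee_pos: [0.5005, -0.157, 0.0415]
eef_rot: [-1.571, -0.0, -0.06]
force: [2.2, -0.7, -1.4]
grip_width: 0.0175
```

Call:
apply_moves(deltas=[{"dp":[0,0,0],"roll":0,"grip":1},{"dp":[0,0,0],"roll":0,"grip":1},{"dp":[0,-0.01,0],"roll":0,"grip":1},{"dp":[0,-0.02,0],"roll":0,"grip":1},{"dp":[0,-0.02,0],"roll":0,"grip":1},{"dp":[0,-0.01,0],"roll":0,"grip":1},{"dp":[0,0,0],"roll":0,"grip":1}], newtons=50)

```text
time_s: 6.32
ee_pos: [0.5004, -0.157, 0.1019]
eef_rot: [-1.571, -0.001, -0.06]
force: [0.1, 0.6, -1.8]
grip_width: 0.0168
```

Call:
apply_moves(deltas=[{"dp":[0.0064,0,0.0422],"roll":0,"grip":1},{"dp":[0.0064,0,0.0422],"roll":0,"grip":1},{"dp":[0.0064,0,0.0422],"roll":0,"grip":1},{"dp":[0.0064,0,0.0422],"roll":0,"grip":1},{"dp":[0.0064,0,0.0422],"roll":0,"grip":1},{"dp":[0,0,0],"roll":-0.104,"grip":1},{"dp":[0,0,0],"roll":-0.104,"grip":1},{"dp":[0,0.02,0],"roll":0,"grip":1},{"dp":[0,0.02,0],"roll":0,"grip":1},{"dp":[0,0,0],"roll":0,"grip":1}], newtons=50)

```text
time_s: 7.58
ee_pos: [0.5437, 0.0517, 0.0595]
eef_rot: [-1.57, 0.004, 0.148]
force: [-0.3, 0.9, -1.3]
grip_width: 0.0169
```

Run:
```python
from h import *
for n in("top","side"): cv2.imwrite(f"pics/{n}2.png",imaging.camera(n))
o=ctrl.get_obs();print(o["ee_pos"],o["eef_rot"],o["force"],o["grip_width"])
a=cv2.imread("pics/top2.png")[150:240,240:370];b=cv2.imread("pics/side2.png")[120:220,260:390]
cv2.imwrite("pics/crop3.png",cv2.resize(np.vstack([a,b]),None,fx=3,fy=3,interpolation=cv2.INTER_CUBIC))
```

```text
[0.54491815 0.05171046 0.06150083] [-1.57077483e+00  5.55044626e-04  1.47999059e-01] [ 0.84266571 -0.40401322 -2.62317421] 0.016677389207869334
```

View pics/crop3.png

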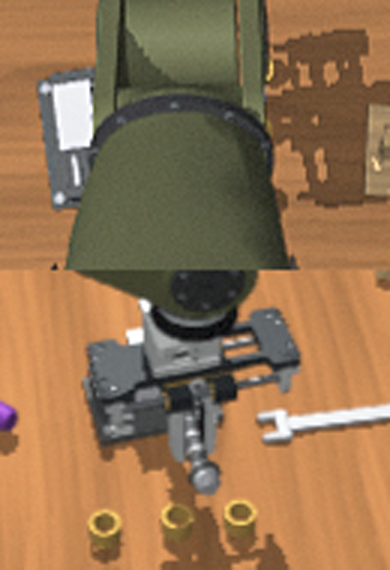

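The side view shows the gauge held level and pointing at the block; its no-go end is nearest the camera, at about crop (205,475). I'll ease it in.

Call:
apply_moves(deltas=[{"dp":[0,0,0.006],"roll":0,"grip":1},{"dp":[0,0,0.006],"roll":0,"grip":1},{"dp":[0,0,0.002],"roll":0,"grip":1},{"dp":[0,0,0],"roll":0,"grip":1}])

```text
time_s: 8.18
ee_pos: [0.5429, 0.0658, 0.0616]
eef_rot: [-1.571, -0.0, 0.148]
force: [0.1, -0.4, -2.5]
grip_width: 0.0165
```

Call:
apply_moves(deltas=[{"dp":[0,0,0.001],"roll":0,"grip":1},{"dp":[0,0,0.001],"roll":0,"grip":1},{"dp":[0,0,0.001],"roll":0,"grip":1},{"dp":[0,0,0.001],"roll":0,"grip":1}])

```text
time_s: 8.68
ee_pos: [0.5423, 0.0696, 0.0614]
eef_rot: [-1.571, -0.0, 0.148]
force: [-0.4, -1.2, -2.3]
grip_width: 0.0168
```

Call:
apply_moves(deltas=[{"dp":[0,0,0.001],"roll":0,"grip":1},{"dp":[0,0,0.001],"roll":0,"grip":1},{"dp":[0,0,0.001],"roll":0,"grip":1}])

```text
time_s: 9.05
ee_pos: [0.5418, 0.0726, 0.0614]
eef_rot: [-1.571, 0.0, 0.148]
force: [-0.0, 0.4, -1.6]
grip_width: 0.0166
```

Call:
apply_moves(deltas=[{"dp":[0,0,0.001],"roll":0,"grip":1},{"dp":[0,0,0.001],"roll":0,"grip":1},{"dp":[0,0,0.001],"roll":0,"grip":1}])

```text
time_s: 9.43
ee_pos: [0.5414, 0.0755, 0.0614]
eef_rot: [-1.571, -0.0, 0.148]
force: [0.5, 0.3, -1.4]
grip_width: 0.0169
```

Call:
apply_moves(deltas=[{"dp":[0,0,0.001],"roll":0,"grip":1},{"dp":[0,0,0.001],"roll":0,"grip":1}])

```text
time_s: 9.68
ee_pos: [0.5411, 0.0775, 0.0614]
eef_rot: [-1.571, -0.0, 0.148]
force: [-0.1, -0.4, -2.7]
grip_width: 0.0168
```

Call:
apply_moves(deltas=[{"dp":[0,0,0.001],"roll":0,"grip":1},{"dp":[0,0,0.001],"roll":0,"grip":1}])

```text
time_s: 9.93
ee_pos: [0.5408, 0.0795, 0.0614]
eef_rot: [-1.571, 0.0, 0.148]
force: [-0.3, 0.6, -2.4]
grip_width: 0.0166
```

Call:
apply_moves(deltas=[{"dp":[0,0,0.001],"roll":0,"grip":1},{"dp":[0,0,0.001],"roll":0,"grip":1},{"dp":[0,0,0.001],"roll":0,"grip":1},{"dp":[0,0,0.001],"roll":0,"grip":1}])

```text
time_s: 10.42
ee_pos: [0.5402, 0.0835, 0.0614]
eef_rot: [-1.571, 0.0, 0.148]
force: [0.4, -0.4, -2.5]
grip_width: 0.0169
```

Call:
apply_moves(deltas=[{"dp":[0,0,0.001],"roll":0,"grip":1},{"dp":[0,0,0.001],"roll":0,"grip":1},{"dp":[0,0,0.001],"roll":0,"grip":1},{"dp":[0,0,0.001],"roll":0,"grip":1}])

```text
time_s: 10.92
ee_pos: [0.5396, 0.0874, 0.0614]
eef_rot: [-1.571, 0.0, 0.148]
force: [0.2, 0.6, -1.9]
grip_width: 0.0166
```

Call:
apply_moves(deltas=[{"dp":[0,0,0.001],"roll":0,"grip":1},{"dp":[0,0,0.001],"roll":0,"grip":1},{"dp":[0,0,0.001],"roll":0,"grip":1},{"dp":[0,0,0.001],"roll":0,"grip":1}])

```text
time_s: 11.42
ee_pos: [0.5391, 0.0914, 0.0614]
eef_rot: [-1.571, -0.0, 0.148]
force: [-0.4, 0.4, -2.2]
grip_width: 0.0167
```

Run:
```python
from h import *
o=ctrl.get_obs();print(o["ee_pos"],o["force"],o["moment"])
i=imaging.camera("side");cv2.imwrite("pics/side3.png",i)
cv2.imwrite("pics/crop4.png",cv2.resize(i[120:200,270:370],None,fx=5,fy=5,interpolation=cv2.INTER_CUBIC))
```

```text
[0.5390596  0.09138148 0.06144595] [-0.39252461  0.4254268  -2.1899502 ] [ 0.00874786  0.05088743 -0.00982083]
```

View pics/crop4.png

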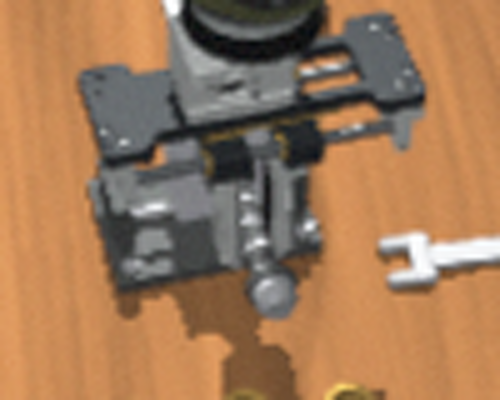

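The side view shows the gauge in line with the block and its front end out of sight in it, with no force so far. I'll go on in finer steps.

Call:
apply_moves(deltas=[{"dp":[0,0,0.001],"roll":0,"grip":1},{"dp":[0,0,0.001],"roll":0,"grip":1},{"dp":[0,0,0.001],"roll":0,"grip":1}])

```text
time_s: 11.85
ee_pos: [0.5386, 0.0943, 0.0614]
eef_rot: [-1.571, 0.0, 0.148]
force: [-1.2, -0.4, -1.6]
grip_width: 0.0168
```

Call:
apply_moves(deltas=[{"dp":[0,0,0.0005],"roll":0,"grip":1},{"dp":[0,0,0.0005],"roll":0,"grip":1},{"dp":[0,0,0.0005],"roll":0,"grip":1},{"dp":[0,0,0.0005],"roll":0,"grip":1}])

```text
time_s: 12.35
ee_pos: [0.5383, 0.0963, 0.0615]
eef_rot: [-1.571, -0.0, 0.148]
force: [0.7, 0.8, -1.6]
grip_width: 0.0165
```

Call:
apply_moves(deltas=[{"dp":[0,0,0.0005],"roll":0,"grip":1},{"dp":[0,0,0.0005],"roll":0,"grip":1}])

```text
time_s: 12.6
ee_pos: [0.5382, 0.0973, 0.0615]
eef_rot: [-1.571, -0.0, 0.148]
force: [-0.2, -0.3, -1.5]
grip_width: 0.0165
```

Call:
apply_moves(deltas=[{"dp":[0,0,0.0005],"roll":0,"grip":1},{"dp":[0,0,0.0005],"roll":0,"grip":1}])

```text
time_s: 12.85
ee_pos: [0.538, 0.0983, 0.0615]
eef_rot: [-1.571, -0.0, 0.148]
force: [-0.1, -0.8, -1.8]
grip_width: 0.0169
```

Call:
apply_moves(deltas=[{"dp":[0,0,0.0005],"roll":0,"grip":1},{"dp":[0,0,0.0005],"roll":0,"grip":1}])

```text
time_s: 13.1
ee_pos: [0.5379, 0.0993, 0.0614]
eef_rot: [-1.571, -0.0, 0.148]
force: [0.1, 0.8, -1.3]
grip_width: 0.0168
```

Call:
apply_moves(deltas=[{"dp":[0,0,0.0005],"roll":0,"grip":1},{"dp":[0,0,0.0005],"roll":0,"grip":1}])

```text
time_s: 13.35
ee_pos: [0.5378, 0.1003, 0.0615]
eef_rot: [-1.571, -0.0, 0.148]
force: [-0.9, 0.4, -1.8]
grip_width: 0.0169
```

Call:
apply_moves(deltas=[{"dp":[0,0,0.0005],"roll":0,"grip":1}])

```text
time_s: 13.48
ee_pos: [0.5377, 0.1007, 0.0615]
eef_rot: [-1.571, -0.0, 0.148]
force: [0.0, 0.4, -2.2]
grip_width: 0.0169
```

Call:
apply_moves(deltas=[{"dp":[0,0,0.0005],"roll":0,"grip":1}])

```text
time_s: 13.6
ee_pos: [0.5376, 0.1012, 0.0614]
eef_rot: [-1.571, -0.0, 0.148]
force: [-1.0, -1.7, -1.1]
grip_width: 0.0168
```

Call:
apply_moves(deltas=[{"dp":[0,0,0.0005],"roll":0,"grip":1}])

```text
time_s: 13.72
ee_pos: [0.5376, 0.1013, 0.0614]
eef_rot: [-1.572, -0.0, 0.148]
force: [0.8, -5.4, -2.2]
grip_width: 0.0168
```

Contact with the collar at about TCP y 0.101, which matches the expected 0.104. I'll bring the push up towards 10 N.

Call:
apply_moves(deltas=[{"dp":[0,0,0.0003],"roll":0,"grip":1},{"dp":[0,0,0],"roll":0,"grip":1}])

```text
time_s: 13.98
ee_pos: [0.5376, 0.1014, 0.0614]
eef_rot: [-1.572, -0.0, 0.148]
force: [0.5, -5.9, -1.7]
grip_width: 0.0167
```

Call:
apply_moves(deltas=[{"dp":[0,0,0],"roll":0,"grip":1}])

```text
time_s: 14.1
ee_pos: [0.5376, 0.1014, 0.0614]
eef_rot: [-1.572, -0.0, 0.148]
force: [1.2, -6.1, -2.4]
grip_width: 0.0168
```

Call:
apply_moves(deltas=[{"dp":[0,0,0.0004],"roll":0,"grip":1},{"dp":[0,0,0],"roll":0,"grip":1},{"dp":[0,0,0],"roll":0,"grip":1}])

```text
time_s: 14.48
ee_pos: [0.5376, 0.1014, 0.0614]
eef_rot: [-1.572, -0.0, 0.148]
force: [1.7, -8.9, -3.4]
grip_width: 0.0167
```

Call:
apply_moves(deltas=[{"dp":[0,0,0],"roll":0,"grip":1},{"dp":[0,0,0],"roll":0,"grip":1},{"dp":[0,0,0],"roll":0,"grip":1},{"dp":[0,0,0],"roll":0,"grip":1},{"dp":[0,0,0],"roll":0,"grip":1},{"dp":[0,0,0],"roll":0,"grip":1},{"dp":[0,0,0],"roll":0,"grip":1},{"dp":[0,0,0],"roll":0,"grip":1}])

```text
time_s: 15.48
ee_pos: [0.5377, 0.1014, 0.0614]
eef_rot: [-1.572, -0.0, 0.148]
force: [1.1, -9.4, -2.4]
grip_width: 0.0165
```

Run:
```python
from h import *
i=imaging.camera("side");j=imaging.camera("top");cv2.imwrite("pics/side4.png",i);cv2.imwrite("pics/top4.png",j)
o=ctrl.get_obs();print(o["time_s"],o["ee_pos"],o["force"],o["moment"])
b=cv2.resize(i[110:190,270:370],None,fx=5,fy=5,interpolation=cv2.INTER_CUBIC)
cv2.imwrite("pics/crop5.png",b)
```

```text
15.575 [0.53763769 0.10138024 0.06141348] [ 1.85774645 -9.08175486 -2.92817105] [-1.60775235 -0.32862455  0.04140523]
```

View pics/crop5.png

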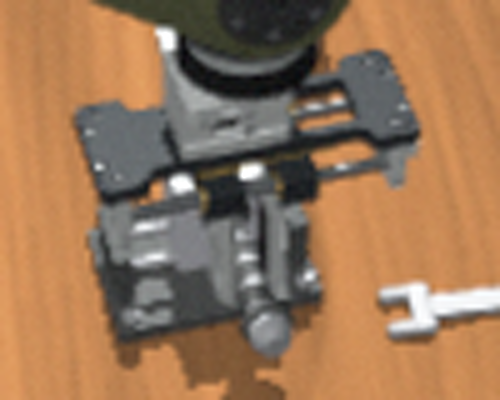

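The side view shows the collar against the block. The force held at about 9–9.5 N for over a second, at the position expected for fully home. I'll draw the gauge out, lift it over the block and lower it on the far side, so the no-go end can go into the other mouth without turning the gauge round.

Call:
apply_moves(deltas=[{"dp":[0,0,-0.002],"roll":0,"grip":1},{"dp":[0,0,-0.003],"roll":0,"grip":1},{"dp":[0,0,-0.005],"roll":0,"grip":1},{"dp":[0,0,-0.01],"roll":0,"grip":1},{"dp":[0,0,-0.01],"roll":0,"grip":1},{"dp":[0,0,-0.01],"roll":0,"grip":1},{"dp":[0,0,-0.01],"roll":0,"grip":1},{"dp":[0,0,0],"roll":0,"grip":1}])

```text
time_s: 16.58
ee_pos: [0.5449, 0.0522, 0.0615]
eef_rot: [-1.571, -0.0, 0.147]
force: [-0.2, -0.1, -1.0]
grip_width: 0.0166
```

Call:
apply_moves(deltas=[{"dp":[0,-0.02,0],"roll":0,"grip":1},{"dp":[0,-0.03,0],"roll":0,"grip":1},{"dp":[0,-0.03,0],"roll":0,"grip":1},{"dp":[0,0,0],"roll":0,"grip":1},{"dp":[0,0,0.04],"roll":0,"grip":1},{"dp":[0,0,0.045],"roll":0,"grip":1},{"dp":[0,0,0.045],"roll":0,"grip":1},{"dp":[0,0,0.045],"roll":0,"grip":1},{"dp":[0,0,0.04],"roll":0,"grip":1},{"dp":[0,0,0],"roll":0,"grip":1}])

```text
time_s: 17.82
ee_pos: [0.5118, 0.2677, 0.1396]
eef_rot: [-1.571, 0.002, 0.151]
force: [-0.6, -1.0, -3.2]
grip_width: 0.0167
```

Call:
apply_moves(deltas=[{"dp":[0,0.03,0],"roll":0,"grip":1},{"dp":[0,0.03,0],"roll":0,"grip":1},{"dp":[0,0.02,0],"roll":0,"grip":1},{"dp":[0,0,0],"roll":0,"grip":1},{"dp":[0,0,-0.01],"roll":0,"grip":1},{"dp":[0,0,0],"roll":0,"grip":1}])

```text
time_s: 18.58
ee_pos: [0.5151, 0.2549, 0.0623]
eef_rot: [-1.571, -0.001, 0.147]
force: [-0.6, -0.4, -1.4]
grip_width: 0.0171
```

Run:
```python
from h import *
o=ctrl.get_obs();p=o["ee_pos"];y=.148;c,s=np.cos(y),np.sin(y)
f=lambda p:(p[0]*c+p[1]*s,-p[0]*s+p[1]*c)
print(p,o["eef_rot"],o["force"],"lat",f(p)[0],f([.53764,.10138])[0],f([.54492,.05171])[0],"tip gap mm",(f(p)[1]-f([.53764,.1013])[1]-.064-.080)*1e3)
i=imaging.camera("top");cv2.imwrite("pics/top5.png",i);cv2.imwrite("pics/crop6.png",np.hstack([cv2.resize(i[150:230,220:300],None,fx=5,fy=5,interpolation=cv2.INTER_CUBIC),cv2.resize(imaging.camera("side")[90:170,270:350],None,fx=5,fy=5,interpolation=cv2.INTER_CUBIC)]))
```

```text
[0.5151049  0.25490541 0.06228662] [-1.57061157e+00 -1.20015806e-03  1.47054877e-01] [-0.58309651 -0.40176773 -1.44375524] lat 0.5470621928806105 0.5467120313440855 0.5465880934713307 tip gap mm 11.249227544238197
```

View pics/crop6.png

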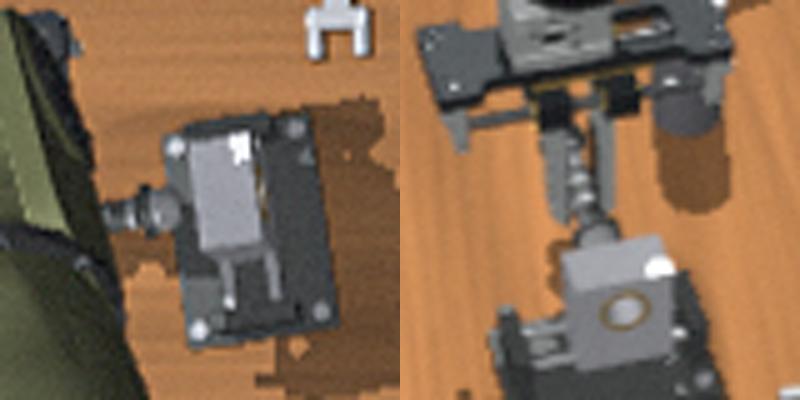

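The top view shows the no-go end at about crop (160,210), in line with the block's left mouth. The side view shows the bystanders clear. I'll approach gently.

Call:
apply_moves(deltas=[{"dp":[0,0,-0.003],"roll":0,"grip":1},{"dp":[0,0,-0.003],"roll":0,"grip":1},{"dp":[0,0,-0.002],"roll":0,"grip":1},{"dp":[0,0,0],"roll":0,"grip":1}])

```text
time_s: 19.18
ee_pos: [0.5158, 0.2476, 0.0614]
eef_rot: [-1.571, 0.0, 0.148]
force: [-0.4, 0.5, -0.6]
grip_width: 0.0168
```

Call:
apply_moves(deltas=[{"dp":[0,0,-0.001],"roll":0,"grip":1},{"dp":[0,0,-0.001],"roll":0,"grip":1},{"dp":[0,0,-0.001],"roll":0,"grip":1}])

```text
time_s: 19.55
ee_pos: [0.5162, 0.2448, 0.0614]
eef_rot: [-1.571, 0.0, 0.148]
force: [-0.7, -0.5, -1.9]
grip_width: 0.0167
```

Call:
apply_moves(deltas=[{"dp":[0,0,-0.0005],"roll":0,"grip":1},{"dp":[0,0,-0.0005],"roll":0,"grip":1}])

```text
time_s: 19.8
ee_pos: [0.5163, 0.2438, 0.0614]
eef_rot: [-1.571, 0.0, 0.148]
force: [-0.1, 0.1, -1.9]
grip_width: 0.0169
```

Call:
apply_moves(deltas=[{"dp":[0,0,-0.0005],"roll":0,"grip":1},{"dp":[0,0,-0.0005],"roll":0,"grip":1}])

```text
time_s: 20.05
ee_pos: [0.5165, 0.2428, 0.0614]
eef_rot: [-1.571, 0.0, 0.148]
force: [-0.2, -0.1, -1.8]
grip_width: 0.0166
```

Call:
apply_moves(deltas=[{"dp":[0,0,-0.0005],"roll":0,"grip":1},{"dp":[0,0,-0.0005],"roll":0,"grip":1}])

```text
time_s: 20.3
ee_pos: [0.5166, 0.2418, 0.0614]
eef_rot: [-1.571, 0.0, 0.148]
force: [0.7, 0.7, -2.2]
grip_width: 0.017
```

Call:
apply_moves(deltas=[{"dp":[0,0,-0.0005],"roll":0,"grip":1}])

```text
time_s: 20.42
ee_pos: [0.5167, 0.2413, 0.0614]
eef_rot: [-1.571, -0.0, 0.148]
force: [0.2, 0.4, -2.7]
grip_width: 0.0169
```

Call:
apply_moves(deltas=[{"dp":[0,0,-0.0005],"roll":0,"grip":1}])

```text
time_s: 20.55
ee_pos: [0.5168, 0.2408, 0.0614]
eef_rot: [-1.571, -0.0, 0.148]
force: [0.7, 0.5, -2.8]
grip_width: 0.017
```

Call:
apply_moves(deltas=[{"dp":[0,0,-0.0005],"roll":0,"grip":1}])

```text
time_s: 20.68
ee_pos: [0.5169, 0.2405, 0.0615]
eef_rot: [-1.571, -0.0, 0.148]
force: [0.9, 1.7, -2.0]
grip_width: 0.0168
```

Call:
apply_moves(deltas=[{"dp":[0,0,-0.0005],"roll":0,"grip":1}])

```text
time_s: 20.8
ee_pos: [0.5171, 0.2402, 0.0616]
eef_rot: [-1.57, -0.001, 0.148]
force: [0.7, 4.4, -2.5]
grip_width: 0.0167
```

Contact at about 3.5 mm past the face, as expected for a refusal.

Call:
apply_moves(deltas=[{"dp":[0,0,-0.0005],"roll":0,"grip":1},{"dp":[0,0,0],"roll":0,"grip":1}])

```text
time_s: 21.05
ee_pos: [0.5172, 0.2399, 0.0617]
eef_rot: [-1.57, -0.001, 0.148]
force: [1.5, 5.9, -2.0]
grip_width: 0.0168
```

Call:
apply_moves(deltas=[{"dp":[0,0,-0.0003],"roll":0,"grip":1},{"dp":[0,0,0],"roll":0,"grip":1}])

```text
time_s: 21.3
ee_pos: [0.5172, 0.2398, 0.0617]
eef_rot: [-1.57, -0.001, 0.148]
force: [1.3, 7.4, -2.6]
grip_width: 0.0169
```

Call:
apply_moves(deltas=[{"dp":[0,0,-0.0003],"roll":0,"grip":1},{"dp":[0,0,0],"roll":0,"grip":1}])

```text
time_s: 21.55
ee_pos: [0.5173, 0.2397, 0.0617]
eef_rot: [-1.569, -0.001, 0.148]
force: [1.2, 8.6, -2.6]
grip_width: 0.017
```

Call:
apply_moves(deltas=[{"dp":[0,0,0],"roll":0,"grip":1},{"dp":[0,0,0],"roll":0,"grip":1},{"dp":[0,0,0],"roll":0,"grip":1},{"dp":[0,0,0],"roll":0,"grip":1},{"dp":[0,0,0],"roll":0,"grip":1},{"dp":[0,0,0],"roll":0,"grip":1},{"dp":[0,0,0],"roll":0,"grip":1},{"dp":[0,0,0],"roll":0,"grip":1}])

```text
time_s: 22.55
ee_pos: [0.5172, 0.2397, 0.0617]
eef_rot: [-1.569, -0.001, 0.148]
force: [1.5, 8.7, -2.8]
grip_width: 0.0165
```

Run:
```python
from h import *
o=ctrl.get_obs();print(o["time_s"],o["ee_pos"],o["force"])
i=imaging.camera("top");cv2.imwrite("pics/top6.png",i);cv2.imwrite("pics/crop7.png",np.hstack([cv2.resize(i[150:230,220:300],None,fx=5,fy=5,interpolation=cv2.INTER_CUBIC),cv2.resize(imaging.camera("side")[100:180,270:350],None,fx=5,fy=5,interpolation=cv2.INTER_CUBIC)]))
```

```text
22.55 [0.51723879 0.23967243 0.06167087] [ 1.45103353  8.69275149 -2.77535604]
```

View pics/crop7.png

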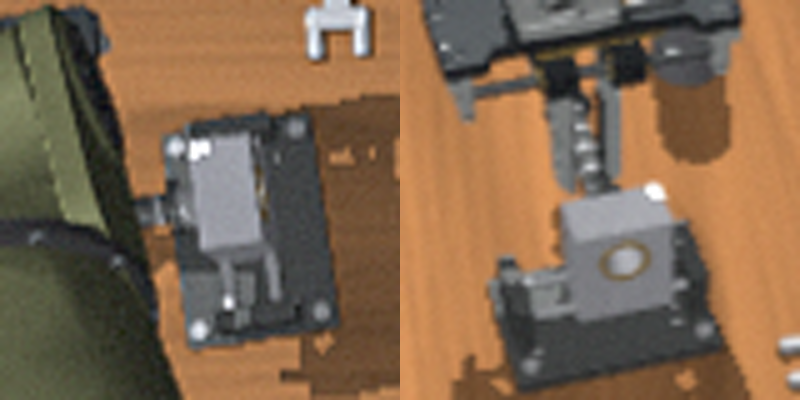

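The no-go end stands in the mouth about 4 mm deep (top crop about (165,205)), refused at 8.7 N along y for a second. I'll return the gauge to the rest.

Call:
apply_moves(deltas=[{"dp":[0,0,0.002],"roll":0,"grip":1},{"dp":[0,0,0.008],"roll":0,"grip":1},{"dp":[0,0,0.012],"roll":0,"grip":1},{"dp":[0,-0.03,0],"roll":0,"grip":1},{"dp":[0,-0.03,0],"roll":0,"grip":1},{"dp":[0,-0.03,0],"roll":0,"grip":1},{"dp":[0,0,0],"roll":0.104,"grip":1},{"dp":[0,0,0],"roll":0.104,"grip":1},{"dp":[0,0,0],"roll":0,"grip":1},{"dp":[0,0,0],"roll":0,"grip":1}])

```text
time_s: 23.9
ee_pos: [0.5137, 0.2608, 0.1513]
eef_rot: [-1.571, 0.0, -0.057]
force: [-0.4, 0.8, -2.0]
grip_width: 0.0167
```

Call:
apply_moves(deltas=[{"dp":[0.0013,0,-0.0464],"roll":0,"grip":1},{"dp":[0.0013,0,-0.0464],"roll":0,"grip":1},{"dp":[0.0013,0,-0.0464],"roll":0,"grip":1},{"dp":[0.0013,0,-0.0464],"roll":0,"grip":1},{"dp":[0.0013,0,-0.0464],"roll":0,"grip":1},{"dp":[0.0013,0,-0.0464],"roll":0,"grip":1},{"dp":[0.0013,0,-0.0464],"roll":0,"grip":1},{"dp":[0.0013,0,-0.0464],"roll":0,"grip":1},{"dp":[0.0013,0,-0.0464],"roll":0,"grip":1},{"dp":[0,0,0],"roll":0,"grip":1}])

```text
time_s: 25.15
ee_pos: [0.5002, -0.1593, 0.1513]
eef_rot: [-1.571, 0.0, -0.062]
force: [-0.1, 0.4, -1.9]
grip_width: 0.0168
```

Call:
apply_moves(deltas=[{"dp":[0,0.02,0],"roll":0,"grip":1},{"dp":[0,0.03,0],"roll":0,"grip":1},{"dp":[0,0,0],"roll":0,"grip":1},{"dp":[0,0,0],"roll":0,"grip":1}])

```text
time_s: 25.65
ee_pos: [0.501, -0.1567, 0.1025]
eef_rot: [-1.571, -0.001, -0.059]
force: [-0.1, 0.3, -2.1]
grip_width: 0.0167
```

Call:
apply_moves(deltas=[{"dp":[0,0.02,0],"roll":0,"grip":1},{"dp":[0,0.015,0],"roll":0,"grip":1},{"dp":[0,0.01,0],"roll":0,"grip":1},{"dp":[0,0.005,0],"roll":0,"grip":1},{"dp":[0,0.003,0],"roll":0,"grip":1},{"dp":[0,0,0],"roll":0,"grip":1}])

```text
time_s: 26.4
ee_pos: [0.5006, -0.1571, 0.0486]
eef_rot: [-1.571, -0.0, -0.06]
force: [-0.7, -0.0, -2.5]
grip_width: 0.0164
```

Call:
apply_moves(deltas=[{"dp":[0,0.003,0],"roll":0,"grip":1},{"dp":[0,0.003,0],"roll":0,"grip":1},{"dp":[0,0.001,0],"roll":0,"grip":1},{"dp":[0,0,0],"roll":0,"grip":1}])

```text
time_s: 26.9
ee_pos: [0.5006, -0.157, 0.0415]
eef_rot: [-1.571, -0.0, -0.06]
force: [0.6, 0.5, -1.1]
grip_width: 0.0167
```

Seated at the original height with no abnormal force. I'll release it and retreat.

Call:
apply_moves(deltas=[{"dp":[0,0,0],"roll":0,"grip":0.4},{"dp":[0,0,0],"roll":0,"grip":0.2},{"dp":[0,0,0],"roll":0,"grip":0},{"dp":[0,0,0],"roll":0,"grip":-0.5},{"dp":[0,0,0],"roll":0,"grip":-1},{"dp":[0,0,0],"roll":0,"grip":-1},{"dp":[0,0,0],"roll":0,"grip":-1},{"dp":[0,0,0],"roll":0,"grip":-1},{"dp":[0,0,0],"roll":0,"grip":-1}])

```text
time_s: 28.02
ee_pos: [0.5005, -0.157, 0.0414]
eef_rot: [-1.571, -0.0, -0.06]
force: [-0.3, 1.0, 0.2]
grip_width: 0.0939
```

Call:
apply_moves(deltas=[{"dp":[0,-0.01,0],"roll":0,"grip":-1},{"dp":[0,-0.03,0],"roll":0,"grip":-1},{"dp":[0,-0.04,0],"roll":0,"grip":-1},{"dp":[0,-0.04,0],"roll":0,"grip":-1},{"dp":[0,-0.04,0],"roll":0,"grip":-1},{"dp":[-0.05,0,0],"roll":0,"grip":-1},{"dp":[-0.05,0,0],"roll":0,"grip":-1},{"dp":[0,0,0],"roll":0,"grip":-1},{"dp":[0,0,0],"roll":0,"grip":-1}])

```text
time_s: 29.15
ee_pos: [0.4013, -0.1512, 0.2023]
eef_rot: [-1.571, -0.002, -0.06]
force: [-0.4, -0.2, -0.0]
grip_width: 0.0938
```

Run:
```python
from h import *
t=imaging.camera("top");s=imaging.camera("side");cv2.imwrite("pics/top7.png",t);cv2.imwrite("pics/side7.png",s)
for f in("pics/side0.png","pics/side7.png"):
    h=cv2.cvtColor(cv2.imread(f),cv2.COLOR_BGR2HSV)[212:275,295:345]
    c=big(h[...,1]<70,(295,212));print(rect("side",c,.05),c.min(0),c.max(0))
z=lambda a,k:cv2.resize(a,None,fx=k,fy=k,interpolation=cv2.INTER_CUBIC)
cv2.imwrite("pics/crop8.png",np.hstack([z(s[100:300,200:400],2),z(t[100:300,230:430],2)]))
o=ctrl.get_obs();print(o["time_s"],o["ee_pos"],o["force"])
```

```text
[ 502.3 -143.5  149.5   27.8   84.9] [312. 217.] [324. 267.]
[ 502.3 -143.5  149.5   27.8   84.9] [312. 217.] [324. 267.]
29.25 [ 0.4014307  -0.15112765  0.20166277] [-0.02198585 -0.02128405 -0.38132613]
```

View pics/crop8.png

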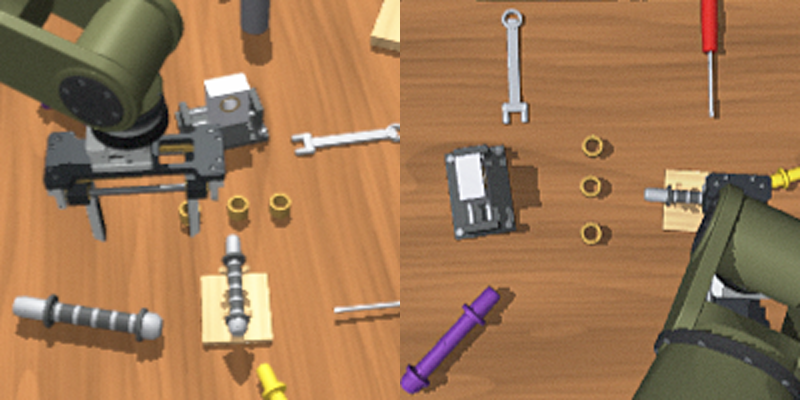

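The gauge lies in both V's, in the same side-view pixels as at the start, and the bystanders in view have not moved. The gripper is clear. Handing in.

```bash
python3 -c "
from station import ctrl
print(ctrl.hand_in())"
```

```text
the job is handed in; nothing more can be done
None
```

The bore passed both checks: the go end went fully home, and the no-go end was refused. I handed the job in at about 29 s of the 72 s allowed; hand-in reports no verdict.

- **Go end:** it slid in freely through the near (-y) mouth. The collar met the block where expected, and I held it there with a 9–9.5 N push for just over a second.
- **No-go end:** I lifted the gauge over the block and pressed this end into the opposite mouth of the same bore. It stopped about 4 mm in and was held with about 8.7 N for a second. This is a little under the 10 N asked, but well above the 4 N threshold. No force reading came near 25 N.
- **Final state:** the gauge is back in its V-rest and released. The last side image shows it in the same pixels as at the start. The gripper is open and about 0.2 m above the bench, reading almost no force.
- **Other things:** those visible in the last crops (bushes, wrench, screwdriver, fixture) look undisturbed. I did not check the hammer or the oil can at the end, but the arm kept clear of both.
- **Disagreement:** the two cameras differed by about 4 mm on the block's position along y, so I set the final approach by touch.

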